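Push the card carton down the rack lane

ROBOT

A 7-joint arm with a two-finger parallel gripper is mounted at the origin on the work surface. World frame = base frame: x ahead of the robot, y to its left, z up, the work surface at z = 0. Lengths are in m, angles in rad, forces in N, time in s.
With the tool pointing down it reaches from about 0.35 to 0.9 m from the base axis. Payload 8.1 kg.
Tool frame: the origin (TCP) lies on the centre line of the jaws, within the pads' length; the fingertips stand 14 mm ahead of it and the grasp point (between the pads) lies 5 mm behind it (arm.tip_reach is the distance from the TCP to the fingertips, in m); z points along the fingers, y is the direction in which the jaws open and shut (so a half turn about z gives the same grasp; the last joint's range is limited). The gripper opens to 92 mm and grips with 3 to 60 N. Pads are 19 mm wide; open, the fingers measure 130 mm over their backs; the gripper's body (75 mm by 190 mm) begins 47 mm behind the grasp point.
Start: joints at [1.011, 0.434, 0.025, 1.573, -0.012, 1.134, -0.075], TCP at [0.276, -0.561, 0.241] pointing down, gripper open.
Joint ranges: [-2.62, 2.62], [-0.44, 2.09], [-1.27, 1.32], [0.08, 2.57], [-1.32, 4.46], [0.12, 2], [-2.74, 2.74]. Speed limits (rad/s): [2.22, 2.22, 3.01, 3.01, 3.14, 3.14, 3.14].

INTERFACE

Orientations are given as a rotation vector (axis times angle).
In Python, from cell import sensors, vision, arm, nets gives the robot as it stands.
- The arm moves only by the shell command python3 -m handwheel 'ROWS' [FORCE]. ROWS is JSON, a list of rows, each an object of numbers: "tx", "ty", "tz": the shift along the tool's x, y, z in cm; "wx", "wy", "wz": the turn, a rotation vector about the tool's x, y, z in degrees; "claw": the opening, from 0 (shut) to 1 (fully open). A call has 1 to 12 rows; each row is the pose to reach, as a shift and turn from the pose commanded when the call began, along the tool's axes at that moment; what a row does not reach only later rows make up. A row lasts 1/12 s, in which the tool goes at most 41.7 mm and 7.16 degrees, less where a joint would pass 70% of its speed; a pose out of reach is approached as far as the arm can. A call with a gripper value outside its range is refused whole. The fingers move at their own pace and stop on an object; FORCE is the grip in N (left out, the last holds). Time passes only in rows, so rows that repeat a pose let the fingers close. It gives the time, the measured TCP pose, the force and the opening at its end, in the units of the state.
- sensors.observe(): the state, without advancing time (a new reading comes with each control period).
- vision.get_image(name): name is "scene" or "top"; returns (picture, depth): 480x640x3 uint8, blue, green, red; 480x640 float32, m along the optical axis (not along the pixel's ray), 0 where there is no reading.
- vision.camera_model(name): a dict with "K" (3x3 intrinsics, pixels), "xyz" and "attitude" of the camera in the world. Camera axes: x right, y down, z forward; pixel columns grow to the right and rows downward; lengths in m; the calibration is good to about 2 mm. A picture is of the moment at which its call begins. camera_model takes no time and is no camera call.
- arm.sign_off(): hands the job in, once; it reports no verdict.
Trained networks look in the newest picture that a camera, given by its name, has taken for a name from the list of things; names that differ only in an ending like _2 or _b are one class to them, and where a whole thing is asked for, a point or a joint stands for the part that bears it (a point fixed in the world has none). Each returns a list of dicts, best first, with "score" (0 to 1); they miss things now and then, are a little off and sometimes report something else, mostly with a low value. They report only what shows in the picture. A call takes as long as a camera call. They do not tell look-alikes from the thing itself.
- nets.cut_out(label, camera): "region" (480x640 bool, what is visible of it) and "uv" ([column, row] in pixels, amid what is visible of it).
The state is a dict: "clock": time; "joints": joint angles; "dq": joint speeds; "joint_efforts": joint torques, N m; "position": TCP position; "ee_rot": TCP orientation; "force": force on the tool from outside, world axes, zero at the start; "ft_torque": the same for the moment, N m; "width": opening from 0.0 (shut) to 1.0 (fully open).
Only numpy, scipy, OpenCV 4.12 (cv2) and the standard library are available. Lean on these libraries where they do the work, as an engineer would, in place of code of your own. Each camera call takes 0.05 s, during which the arm holds its last target.

TASK

Push the loose cardboard carton in front of the rack down the open lane between its two guide rails until it sits squarely against the end stop. Neither the carton nor the robot may touch either guide rail on the way, because they are only clipped on, so line the carton up before it goes in. Push it along the desk with the fingers without lifting or tipping it, leave the stock carton and the desk things where they are, and finish clear of everything.

Things in the scene. Friction and masses are not known exactly. Their poses are not given: they have to be found in the camera images.
- rack: Two-lane carton rack fixed on the black desk, pointing roughly to the robot's left: low aluminium rails and a grey end stop 62 mm high, floor level with the desk. Origin on the desk, mid mouth of the open lane; x runs down the lane, y to its left (robot's side). Open lane 118 mm clear between rails at y = +63 and -63; rubber face of the stop at x = 190. Second lane (middle y = -126) is stocked.
- rail_near: Guide rail on the robot's side of the open lane: 190 mm long, 8 mm thick, 32 mm high, black end cap at the mouth; fixed part of the rack. Origin on the desk at its front end, mid thickness; x along it to the end stop. Not to be touched.
- rail_far: The same rail on the other side of the open lane, shared with the stocked lane. Origin on the desk at its front end, in the middle of its thickness; x along it. Not to be touched.
- carton: Loose closed cardboard carton, 130 mm long (x), 100 wide (y), 76 high, 0.3 to 0.7 kg, too wide to pinch. Starts before the open lane, up to 3 cm off to a side, turned up to 0.3 rad. Origin mid underside; its x is to lie along the lane's x. Home, its origin is at rack x = 125, y = 0, with 9 mm free on either side. Slides with friction, stops where left; fingers pushing its end also carry it sideways by friction.
- stock_carton: Lower closed carton, 130 x 100 x 48 mm, standing in the second lane. Origin in the middle of its underside. Leave alone.
- stapler: Black and grey stapler, 135 x 34 x 60 mm, on the desk to the robot's left. Origin in the middle of its underside, x along it. Leave alone.
- pen_holder: White open box with three pens, 85 x 85 x 80 mm, pens to 140 mm. Origin in the middle of its underside. Leave alone.
- rubber_stamp: Wooden rubber stamp, foot 62 x 28 mm, 76 mm high with its turned handle. Origin in the middle of its underside. Leave alone.
Things that resemble listed ones, but are neither listed nor needed, are in the scene too. What is shaped like the carton but orange, red or turquoise is not meant.

How it is judged:
By the outcome, as a careful person would: the job done as asked, in the order asked, and still so for the second after the job is handed in, with the robot touching nothing.
It also fails if it takes over 72 s, if anything falls off the work surface, if the arm or the gripper's body presses on something with over 40 N, if the wrist force passes 120 N, or if a joint passes its speed limit or range.

## Working session

There is one attempt and no reset: what is moved stays moved. The work goes in short steps, Python scripts to look and compute and a shell command to move; the robot and the scene stay as the last step left them, time stands still between calls to the robot, and variables do not carry over. Pictures are saved under pics/ and viewed, and the job is handed in when it is done.

```bash
mkdir -p pics; ls; python3 - <<'E'
from cell import sensors, vision
import cv2
print(sensors.observe())
for n in("scene","top"):
    p,d=vision.get_image(n); cv2.imwrite(f"pics/{n}0.png",p); print(n,vision.camera_model(n))
E
```

```text
pics
{'clock': 0.0, 'joints': array([ 1.0113942 ,  0.43525872,  0.02497136,  1.57409417, -0.01159595,
        1.13400128, -0.07510834]), 'dq': array([-2.26052100e-05,  2.68778618e-03,  7.73268374e-04,  2.52678249e-03,
       -8.27847215e-04,  2.15829853e-04,  7.02255984e-05]), 'joint_efforts': array([ 3.70734006e-04, -6.67840576e+01,  9.85935666e-01, -3.14466763e+01,
       -6.02256367e-02,  4.27672255e-02,  4.48821822e-05]), 'position': array([ 0.27540823, -0.56050081,  0.23992387]), 'ee_rot': array([-3.05853700e+00, -7.10858772e-01,  8.01648195e-04]), 'force': array([0.24500673, 0.12831611, 0.13985879]), 'ft_torque': array([-0.01907231,  0.01402299, -0.02015028]), 'width': 1.0008418604584486}
scene {'K': array([[435.08359031,   0.        , 315.29716398],
       [  0.        , 435.08359031, 244.59978023],
       [  0.        ,   0.        ,   1.        ]]), 'xyz': array([1.15827985, 0.30685699, 0.88917843]), 'attitude': array([-1.56251838, -2.19364108,  0.72380617])}
top {'K': array([[450.55894568,   0.        , 317.51334047],
       [  0.        , 450.55894568, 237.99457705],
       [  0.        ,   0.        ,   1.        ]]), 'xyz': array([0.46567323, 0.0991439 , 1.11885886]), 'attitude': array([-2.16069017,  2.17782293, -0.12419236])}
```

View pics/scene0.png

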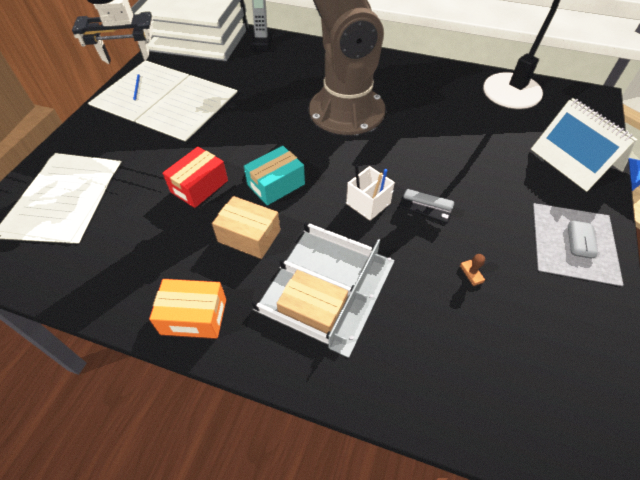

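View pics/top0.png

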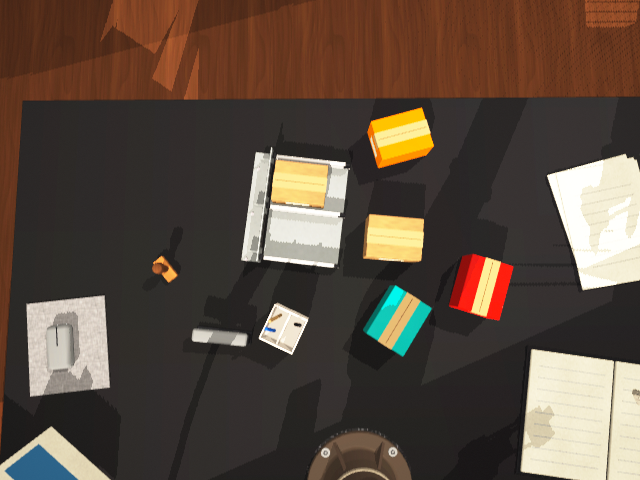

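Candidates for the carton in the top picture are tan (394,238), orange (400,138), red (482,287) and turquoise (398,320), plus the stock carton at (300,184) inside the rack. The tan one at (394,238) fits: it is plain cardboard, loose and in front of the open lane. I'll enlarge it to confirm, then measure.

```bash
cat > h.py <<'E'
import numpy as np, cv2
from cell import sensors, vision, nets
from scipy.spatial.transform import Rotation as R
def cloud(n):
    p,d=vision.get_image(n); m=vision.camera_model(n); K=m["K"]
    v,u=np.mgrid[0:480,0:640]
    pc=np.stack([(u-K[0,2])/K[0,0]*d,(v-K[1,2])/K[1,1]*d,d],-1)
    w=pc@R.from_rotvec(m["attitude"]).as_matrix().T+m["xyz"]; w[d==0]=np.nan
    return p,w
def onplane(n,uv,z):
    m=vision.camera_model(n);K=m["K"];uv=np.atleast_2d(uv).astype(float)
    r=np.c_[(uv[:,0]-K[0,2])/K[0,0],(uv[:,1]-K[1,2])/K[1,1],np.ones(len(uv))]@R.from_rotvec(m["attitude"]).as_matrix().T
    return (m["xyz"]+r*((z-m["xyz"][2])/r[:,2])[:,None])[:,:2]
def proj(n,P):
    m=vision.camera_model(n);K=m["K"];c=(np.atleast_2d(P)-m["xyz"])@R.from_rotvec(m["attitude"]).as_matrix()
    return np.c_[c[:,0]/c[:,2]*K[0,0]+K[0,2],c[:,1]/c[:,2]*K[1,1]+K[1,2]]
E
python3 - <<'E'
from h import *
for n in("top","scene"):
    p,w=cloud(n); np.save(f"{n}.npy",w)
    z=w[...,2]
    dz=z[(w[...,0]>.4)&(w[...,0]<.6)&(abs(z)<.015)]
    print(n,"desk z",np.median(dz),dz.std())
    for lab in("carton","rack","rail_near","rail_far","stock_carton"):
        for c in nets.cut_out(lab,n):
            r=c["region"]; q=w[r]; print(lab,round(c["score"],2),c["uv"],r.sum(),np.nanmedian(q,0).round(3),np.nanpercentile(z[r],98).round(3))
            if n=="top": np.save(f"m_{lab}_{int(c['uv'][0])}.npy",r)
    if n=="top":
        cr=cv2.resize(p[130:350,220:530],None,fx=2.5,fy=2.5,interpolation=cv2.INTER_CUBIC)
        cv2.imwrite("pics/crop.png",cr)
        zz=np.nan_to_num(z)[130:350,220:530]
        hm=cv2.applyColorMap((np.clip(zz/.09,0,1)*255).astype(np.uint8),cv2.COLORMAP_JET)
        cv2.imwrite("pics/hm.png",cv2.resize(hm,None,fx=2.5,fy=2.5,interpolation=cv2.INTER_NEAREST))
E
```

```text
top desk z 0.0015689525595781184 0.003380563589686779
carton 0.92 [397.3, 317.3] 2739 [ 0.391 -0.088  0.077] 0.081
carton 0.78 [480.6, 286.1] 2988 [ 0.464 -0.284  0.077] 0.081
carton 0.56 [401.9, 134.9] 2757 [ 0.821 -0.107  0.077] 0.081
rack 0.92 [291.1, 222.7] 8047 [0.627 0.152 0.003] 0.061
rail_near 0.87 [297.9, 261.8] 242 [0.527 0.135 0.033] 0.038
rail_far 0.61 [305.4, 210.0] 327 [0.654 0.126 0.032] 0.037
stock_carton 0.96 [300.1, 184.0] 2323 [0.715 0.135 0.049] 0.053
scene desk z -0.00033362195576303044 0.003157169536081123
carton 0.72 [247.4, 224.7] 2736 [ 0.598 -0.075  0.074] 0.078
carton 0.67 [275.3, 174.1] 2257 [ 0.406 -0.078  0.073] 0.078
carton 0.66 [193.8, 175.1] 2357 [ 0.48  -0.273  0.073] 0.078
carton 0.55 [189.2, 308.3] 3699 [ 0.841 -0.098  0.074] 0.078
rack 0.69 [335.8, 272.7] 7364 [0.623 0.174 0.002] 0.06
rail_near 0.9 [340.0, 237.1] 657 [0.528 0.133 0.019] 0.033
rail_far 0.53 [295.6, 270.2] 263 [0.646 0.071 0.029] 0.034
stock_carton 0.76 [310.0, 300.1] 2767 [0.727 0.139 0.047] 0.05
stock_carton 0.7 [250.1, 225.8] 2793 [ 0.598 -0.075  0.074] 0.078
```

View pics/crop.png

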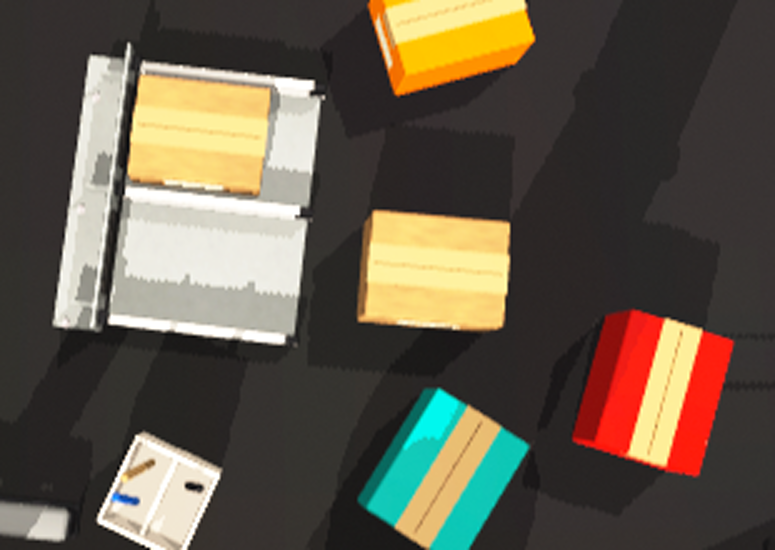

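View pics/hm.png

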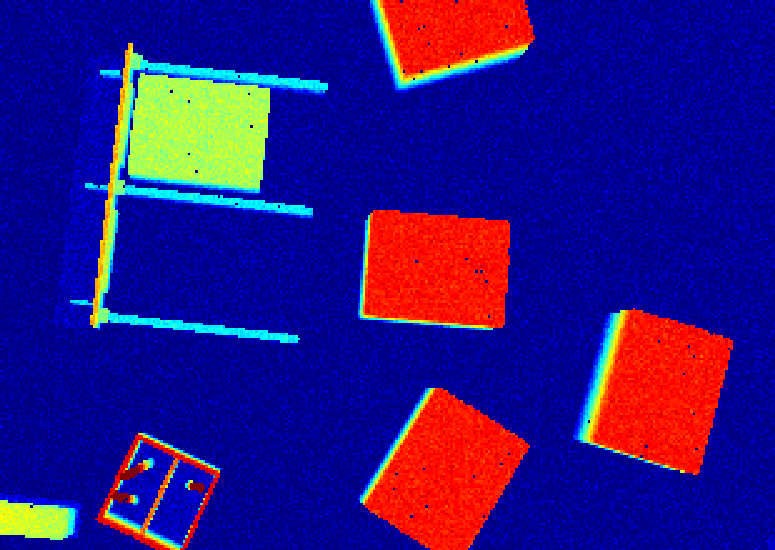

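The crop confirms it: plain tan carton, with its top at about (395,235) and its tape along the length, facing the empty lane of the rack at (303,237). I'll fit the rails and the carton next.

```bash
cat >> h.py <<'E'
def boxfit(n,w,c,zlo=.066,zhi=.086,ztop=.076,rad=.11):
    m=(w[...,2]>zlo)&(w[...,2]<zhi)&(np.hypot(w[...,0]-c[0],w[...,1]-c[1])<rad)
    k,l,st,_=cv2.connectedComponentsWithStats(m.astype(np.uint8)); i=1+np.argmax(st[1:,4]); m=l==i
    v,u=np.nonzero(m); q=onplane(n,np.c_[u,v],ztop).astype(np.float32)
    (cx,cy),(a,b),t=cv2.minAreaRect(q*1000)
    if a<b: a,b=b,a; t+=90
    t=np.radians(t); t=(t)%np.pi
    return np.array([cx,cy])/1000,t,(a,b),q.mean(0)
E
cat > rack.py <<'E'
from h import *
def rails(n,w):
    out=[]
    for c,y in((.53,"near"),(.65,"far")):
        m=(w[...,2]>.022)&(w[...,2]<.042)&(w[...,1]<.225)&(w[...,1]>.01)&(abs(w[...,0]-c-(.135-w[...,1])*-.0)<.04)
        # keep thin: largest comp
        k,l,st,_=cv2.connectedComponentsWithStats(m.astype(np.uint8)); i=1+np.argmax(st[1:,4]); m=l==i
        v,u=np.nonzero(m); q=onplane(n,np.c_[u,v],.032)
        (cx,cy),(a,b),t=cv2.minAreaRect((q*1000).astype(np.float32))
        vx,vy,x0,y0=cv2.fitLine((q*1000).astype(np.float32),cv2.DIST_HUBER,0,.01,.01).ravel()
        s=1 if vy>0 else -1
        d=np.array([vx,vy])*s; e=(q*1000-[x0,y0])@d
        out.append((np.array([x0,y0]),d,e.min(),e.max(),np.degrees(np.arctan2(d[1],d[0])),(a,b)))
    return out
E
python3 - <<'E'
from rack import *
np.set_printoptions(precision=4,suppress=True)
for n in("top","scene"):
    w=np.load(f"{n}.npy")
    for c,d,e0,e1,t,ab in rails(n,w): print(n,"rail front",c+d*e0,"end",c+d*e1,"ang",t,ab)
    print("carton",boxfit(n,w,(.6,-.075)))
    print("stock",boxfit(n,w,(.715,.135),.04,.056,.048))
    for k,c in(("orange",(.83,-.1)),("red",(.47,-.28)),("turq",(.4,-.083))): print(k,boxfit(n,w,c)[:2])
E
```

```text
top rail front [516.7162  40.0527] end [539.8133 223.9228] ang 82.84021 (185.35235595703125, 9.275030136108398)
top rail front [641.4641  25.8502] end [664.8304 210.9971] ang 82.80707 (186.62185668945312, 8.847402572631836)
carton (array([ 0.5801, -0.0879]), np.float64(1.4721565684438878), (132.16917419433594, 100.40139770507812), array([ 0.5798, -0.0877], dtype=float32))
stock (array([0.718 , 0.1348]), np.float64(1.4510018814828978), (130.495361328125, 101.39302062988281), array([0.7181, 0.1348], dtype=float32))
orange (array([ 0.8284, -0.1115]), np.float64(1.8354467284095168))
red (array([ 0.4652, -0.2926]), np.float64(2.8287644361436355))
turq (array([ 0.3894, -0.0915]), np.float64(2.567712264767335))
scene rail front [517.2063  42.8399] end [540.7054 226.2887] ang 82.70037 (184.9351806640625, 15.00239086151123)
scene rail front [641.3848  27.7578] end [663.5599 212.0469] ang 83.138725 (185.571533203125, 12.059053421020508)
carton (array([ 0.5817, -0.0843]), np.float64(1.47161235147513), (135.3092041015625, 104.27229309082031), array([ 0.5826, -0.0833], dtype=float32))
stock (array([0.7192, 0.1366]), np.float64(1.4493881390203642), (131.74806213378906, 102.50179290771484), array([0.7203, 0.138 ], dtype=float32))
orange (array([ 0.8295, -0.1079]), np.float64(1.833300120702372))
red (array([ 0.4656, -0.2874]), np.float64(2.829790818427752))
turq (array([ 0.3905, -0.0867]), np.float64(2.579466192817427))
```

Both cameras agree. The carton sits about 16 mm too far toward the far rail and is yawed +1.5°. The plan has two pushes:
1. From the far side, with spread fingers parallel to the lane, to centre and square the carton.
2. From its end, straight down the lane.

```bash
cat >> h.py <<'E'
A=np.radians(82.83); D=np.array([np.cos(A),np.sin(A)]); N=np.array([-D[1],D[0]]); O=np.array([.5791,.0350])-0.003*D
def toL(p): return np.array([(np.array(p)-O)@D,(np.array(p)-O)@N])
def toW(x,y): return O+x*D+y*N
def plan(lx,ly,z,yaw_deg):
    "yaw = world angle of tool x"
    s=sensors.observe(); M=R.from_rotvec(s["ee_rot"])
    T=R.from_matrix(np.array([[np.cos(a:=np.radians(yaw_deg)),np.sin(a),0],[np.sin(a),-np.cos(a),0],[0,0,-1]]).T.T)
    t=M.inv().apply(np.r_[toW(lx,ly),z]-s["position"])*100
    r=np.degrees((M.inv()*T).as_rotvec())
    print("shift cm",t.round(2),"turn",r.round(2))
def st():
    s=sensors.observe(); X=R.from_rotvec(s["ee_rot"]).as_matrix()
    print("t",round(s["clock"],2),"lane xy",toL(s["position"][:2]).round(4),"z",s["position"][2].round(4),"yaw",np.degrees(np.arctan2(X[1,0],X[0,0])).round(2),"F",s["force"].round(2),"w",round(s["width"],3))
E
python3 - <<'E'
from h import *
st(); print(toL([.5801,-.0879]),toL([.5817,-.0843]),toL([.718,.1348]))
plan(-.12,-.10,.20,-7.17)
E
```

```text
t 0.7 lane xy [-0.6261  0.2267] z 0.2408 yaw 26.17 F [-0.22 -0.41 -0.25] w 1.001
[-0.11881413 -0.01633179] [-0.11504258 -0.01746995] [ 0.11935621 -0.12535742]
shift cm [ 55.11 -24.33   4.07] turn [ 0.   -0.   33.34]
```

```bash
python3 -m handwheel '[{"tx":3.7,"ty":-1.6,"tz":0.3,"wz":2,"claw":0.7},{"tx":7.3,"ty":-3.2,"tz":0.5,"wz":4.5,"claw":0.7},{"tx":11,"ty":-4.9,"tz":0.8,"wz":7,"claw":0.7},{"tx":14.7,"ty":-6.5,"tz":1.1,"wz":9,"claw":0.7},{"tx":18.4,"ty":-8.1,"tz":1.4,"wz":11,"claw":0.7},{"tx":22,"ty":-9.7,"tz":1.6,"wz":13.3,"claw":0.7},{"tx":25.7,"ty":-11.4,"tz":1.9,"wz":15.5,"claw":0.7},{"tx":29.4,"ty":-13,"tz":2.2,"wz":17.8,"claw":0.7},{"tx":33,"ty":-14.6,"tz":2.4,"wz":20,"claw":0.7},{"tx":36.7,"ty":-16.2,"tz":2.7,"wz":22.2,"claw":0.7},{"tx":40.4,"ty":-17.8,"tz":3,"wz":24.5,"claw":0.7},{"tx":44.1,"ty":-19.5,"tz":3.3,"wz":26.7,"claw":0.7}]'
python3 - <<'E'
from h import *
st(); plan(-.12,-.10,.12,-7.17)
E
```

```text
t 0.7 lane xy [-0.6261  0.2267] z 0.2408 yaw 26.17 F [-0.22 -0.41 -0.25] w 1.001
shift cm [ 55.11 -24.33  12.07] turn [ 0.   -0.   33.34]invalid input
```

```bash
python3 -m handwheel '[{"tx":4,"ty":-1.8,"tz":0.3,"wx":0,"wy":0,"wz":2.4,"claw":0.7}]'; python3 -m handwheel --help | head -20
```

```text
clock: 0.78
position: [0.2952, -0.5353, 0.2382]
ee_rot: [3.074, 0.63, -0.007]
force: [-1.1, -0.6, 0.2]
width: 0.964invalid input: not JSON, or not a number
```

All keys are needed in every row.

```bash
python3 -m handwheel '[{"tx":4,"ty":-1.8,"tz":0.3,"wx":0,"wy":0,"wz":2.4,"claw":0.7},{"tx":8,"ty":-3.5,"tz":0.6,"wx":0,"wy":0,"wz":4.8,"claw":0.7},{"tx":11.5,"ty":-5.1,"tz":0.9,"wx":0,"wy":0,"wz":7.2,"claw":0.7},{"tx":15,"ty":-6.6,"tz":1.1,"wx":0,"wy":0,"wz":9.6,"claw":0.7},{"tx":18.5,"ty":-8.1,"tz":1.3,"wx":0,"wy":0,"wz":12,"claw":0.7},{"tx":22,"ty":-9.7,"tz":1.6,"wx":0,"wy":0,"wz":14.4,"claw":0.7},{"tx":25.5,"ty":-11.3,"tz":1.9,"wx":0,"wy":0,"wz":16.8,"claw":0.7},{"tx":29,"ty":-12.8,"tz":2.2,"wx":0,"wy":0,"wz":19.2,"claw":0.7},{"tx":32.5,"ty":-14.4,"tz":2.4,"wx":0,"wy":0,"wz":21.6,"claw":0.7},{"tx":36,"ty":-15.9,"tz":2.7,"wx":0,"wy":0,"wz":24,"claw":0.7},{"tx":39.5,"ty":-17.5,"tz":3,"wx":0,"wy":0,"wz":26.4,"claw":0.7},{"tx":43,"ty":-19,"tz":3.2,"wx":0,"wy":0,"wz":28.8,"claw":0.7}]'
python3 - <<'E'
from h import *
st(); plan(-.12,-.10,.12,-7.17)
E
```

```text
clock: 1.78
position: [0.6201, -0.18, 0.2057]
ee_rot: [3.138, -0.141, 0.0]
force: [0.7, 0.5, 0.3]
width: 0.701
t 1.78 lane xy [-0.2052 -0.0675] z 0.2057 yaw -5.14 F [0.72 0.51 0.34] w 0.701
shift cm [ 3.55 -8.4   8.57] turn [ 0.   -0.    2.03]
```

```bash
python3 -m handwheel '[{"tx":1.4,"ty":-3.5,"tz":0,"wx":0,"wy":0,"wz":1,"claw":0.7},{"tx":2.8,"ty":-7,"tz":1,"wx":0,"wy":0,"wz":2,"claw":0.7},{"tx":3.4,"ty":-8,"tz":5,"wx":0,"wy":0,"wz":2,"claw":0.7},{"tx":3.4,"ty":-8,"tz":8.5,"wx":0,"wy":0,"wz":2,"claw":0.7},{"tx":3.4,"ty":-8,"tz":8.5,"wx":0,"wy":0,"wz":2,"claw":0.7},{"tx":3.4,"ty":-8,"tz":8.5,"wx":0,"wy":0,"wz":2,"claw":0.7}]'
python3 - <<'E'
from h import *
p,w=cloud("top"); cv2.imwrite("pics/t1.png",p[100:340,220:540].repeat(2,0).repeat(2,1))
c=boxfit("top",w,(.58,-.088)); print(toL(c[0]),np.degrees(c[1]),c[2])
st(); plan(-.12,-.10,.039,-7.17)
E
```

```text
clock: 2.28
position: [0.6585, -0.1053, 0.1195]
ee_rot: [3.135, -0.193, -0.007]
force: [0.7, -0.5, 0.8]
width: 0.697
[-0.11886595 -0.01621008] 84.50069427490234 (132.0349884033203, 100.49412536621094)
t 2.33 lane xy [-0.1269 -0.0979] z 0.1218 yaw -7.1 F [-0.2  -0.18  1.48] w 0.704
shift cm [ 0.21 -0.7   8.28] turn [0.04 0.01 0.07]
```

View pics/t1.png

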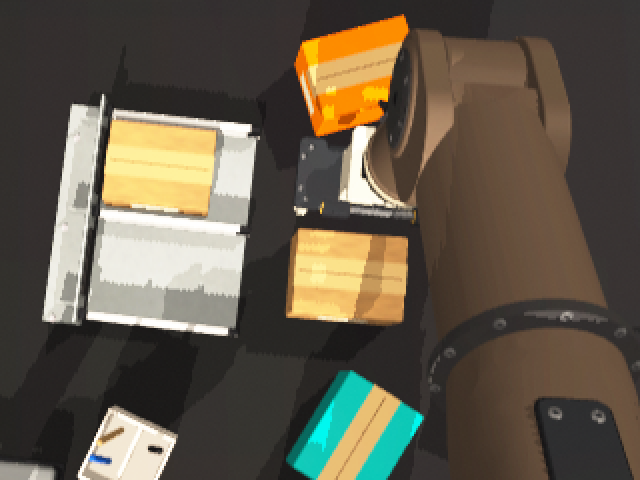

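The gripper is poised beyond the carton's far side (crop about (350,190)), with the orange carton clear behind it and the carton unmoved. I'll descend.

```bash
python3 -m handwheel '[{"tx":0.2,"ty":-0.7,"tz":3,"wx":0,"wy":0,"wz":0,"claw":0.7},{"tx":0.2,"ty":-0.7,"tz":6,"wx":0,"wy":0,"wz":0,"claw":0.7},{"tx":0.2,"ty":-0.7,"tz":8.2,"wx":0,"wy":0,"wz":0,"claw":0.7},{"tx":0.2,"ty":-0.7,"tz":8.2,"wx":0,"wy":0,"wz":0,"claw":0.7},{"tx":0.2,"ty":-0.7,"tz":8.2,"wx":0,"wy":0,"wz":0,"claw":0.7}]'
python3 - <<'E'
from h import *
p,w=cloud("scene"); cv2.imwrite("pics/s1.png",p[130:370,120:440].repeat(2,0).repeat(2,1))
st(); plan(-.12,-.0595,.039,-7.17)
E
```

```text
clock: 2.75
position: [0.6635, -0.0996, 0.0407]
ee_rot: [3.135, -0.195, 0.002]
force: [0.2, -0.5, 0.4]
width: 0.695
t 2.8 lane xy [-0.1197 -0.1014] z 0.0417 yaw -7.11 F [ 0.46  0.21 -0.12] w 0.702
shift cm [-4.19  0.02  0.26] turn [ 0.01 -0.2   0.06]
```

View pics/s1.png

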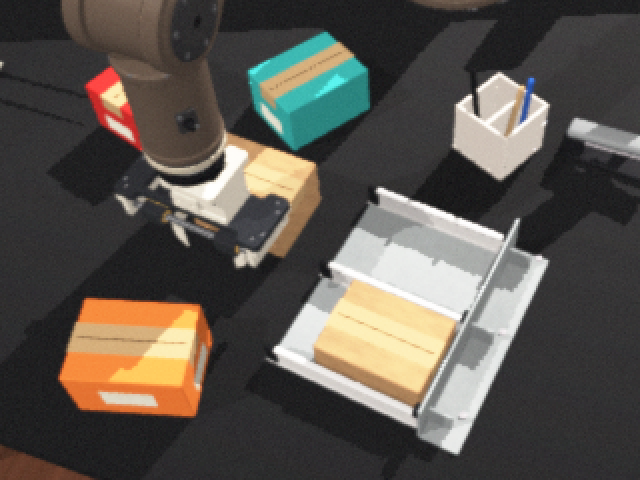

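The fingers are down beyond the far face at (215,245) in the crop and clear of everything. I'll push gently toward the robot, stopping a little short first.

```bash
python3 -m handwheel '[{"tx":-0.5,"ty":0,"tz":0.2,"wx":0,"wy":0,"wz":0,"claw":0.7},{"tx":-1,"ty":0,"tz":0.2,"wx":0,"wy":0,"wz":0,"claw":0.7},{"tx":-1.5,"ty":0,"tz":0.2,"wx":0,"wy":0,"wz":0,"claw":0.7},{"tx":-1.8,"ty":0,"tz":0.2,"wx":0,"wy":0,"wz":0,"claw":0.7},{"tx":-2.1,"ty":0,"tz":0.2,"wx":0,"wy":0,"wz":0,"claw":0.7},{"tx":-2.4,"ty":0,"tz":0.2,"wx":0,"wy":0,"wz":0,"claw":0.7},{"tx":-2.7,"ty":0,"tz":0.2,"wx":0,"wy":0,"wz":0,"claw":0.7},{"tx":-3,"ty":0,"tz":0.2,"wx":0,"wy":0,"wz":0,"claw":0.7},{"tx":-3.3,"ty":0,"tz":0.2,"wx":0,"wy":0,"wz":0,"claw":0.7},{"tx":-3.3,"ty":0,"tz":0.2,"wx":0,"wy":0,"wz":0,"claw":0.7}]'
python3 - <<'E'
from h import *
p,w=cloud("top"); cv2.imwrite("pics/t2.png",p[100:340,220:540].repeat(2,0).repeat(2,1))
c=boxfit("top",w,(.57,-.088)); print(toL(c[0]),np.degrees(c[1]),c[2])
st()
E
```

```text
clock: 3.63
position: [0.6299, -0.0942, 0.0371]
ee_rot: [-3.136, 0.193, -0.001]
force: [0.8, -0.5, 0.6]
width: 0.697
[-0.11665797  0.00063466] 83.1754150390625 (129.29437255859375, 85.08316802978516)
t 3.68 lane xy [-0.1188 -0.0666] z 0.037 yaw -7.03 F [ 1.21 -0.76  0.86] w 0.696
```

View pics/t2.png

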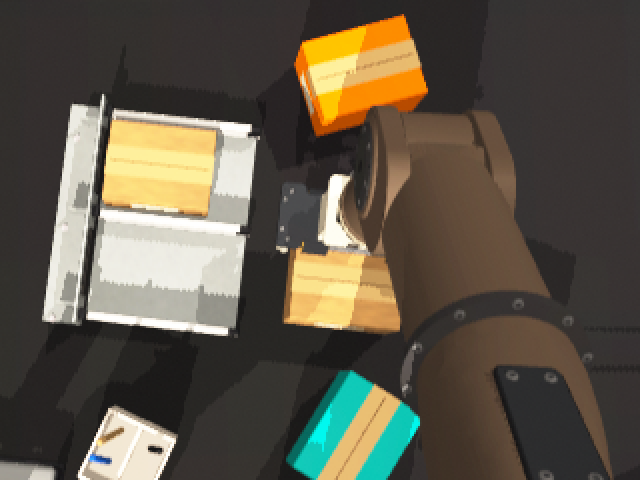

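The gripper body hides part of the top. The near edge puts the carton centre at y ≈ -7 mm, so it needs 7 mm more.

```bash
python3 -m handwheel '[{"tx":-0.2,"ty":0,"tz":0,"wx":0,"wy":0,"wz":0,"claw":0.7},{"tx":-0.4,"ty":0,"tz":0,"wx":0,"wy":0,"wz":0,"claw":0.7},{"tx":-0.6,"ty":0,"tz":0,"wx":0,"wy":0,"wz":0,"claw":0.7},{"tx":-0.7,"ty":0,"tz":0,"wx":0,"wy":0,"wz":0,"claw":0.7},{"tx":-0.7,"ty":0,"tz":0,"wx":0,"wy":0,"wz":0,"claw":0.7}]'
python3 - <<'E'
from h import *
st()
E
python3 -m handwheel '[{"tx":1,"ty":0,"tz":0,"wx":0,"wy":0,"wz":0,"claw":0.7},{"tx":2.5,"ty":0,"tz":0,"wx":0,"wy":0,"wz":0,"claw":0.7},{"tx":3.5,"ty":0,"tz":0,"wx":0,"wy":0,"wz":0,"claw":0.7},{"tx":4,"ty":0,"tz":-3,"wx":0,"wy":0,"wz":0,"claw":0.7},{"tx":4,"ty":0,"tz":-7,"wx":0,"wy":0,"wz":0,"claw":0.7},{"tx":4,"ty":0,"tz":-10,"wx":0,"wy":0,"wz":0,"claw":0.7},{"tx":4,"ty":0,"tz":-10,"wx":0,"wy":0,"wz":0,"claw":0.7}]'
python3 - <<'E'
from h import *
p,w=cloud("top")
c=boxfit("top",w,(.57,-.088)); print(toL(c[0]),np.degrees(c[1]),c[2])
p,w=cloud("scene")
c=boxfit("scene",w,(.57,-.088)); print(toL(c[0]),np.degrees(c[1]),c[2])
st()
E
```

```text
clock: 4.1
position: [0.6229, -0.0934, 0.0369]
ee_rot: [3.136, -0.193, -0.0]
force: [2.1, -0.3, 1.4]
width: 0.703
t 4.1 lane xy [-0.1189 -0.0594] z 0.0369 yaw -7.03 F [ 2.1  -0.32  1.39] w 0.703
clock: 4.68
position: [0.6656, -0.0987, 0.1431]
ee_rot: [3.135, -0.193, 0.012]
force: [1.6, -1.3, 0.4]
width: 0.704
[-1.17844994e-01 -7.35967280e-05] 82.92784881591797 (131.86611938476562, 100.34620666503906)
[-0.07874355 -0.00124447] 174.3663101196289 (104.77555084228516, 64.7044448852539)
t 4.78 lane xy [-0.1188 -0.0997] z 0.1378 yaw -7.03 F [-0.3  -0.23  0.19] w 0.697
```

The carton is centred to about 0.1 mm and squared to 0.1°. Now I'll go round to its rear end and turn 90°.

```bash
python3 -m handwheel '[{"tx":0,"ty":1,"tz":-1,"wx":0,"wy":0,"wz":-7,"claw":0.55},{"tx":-0.5,"ty":3,"tz":-1,"wx":0,"wy":0,"wz":-14,"claw":0.5},{"tx":-1,"ty":5,"tz":-1,"wx":0,"wy":0,"wz":-21,"claw":0.45},{"tx":-2,"ty":7,"tz":-1,"wx":0,"wy":0,"wz":-28,"claw":0.45},{"tx":-3,"ty":9,"tz":-1,"wx":0,"wy":0,"wz":-35,"claw":0.45},{"tx":-4,"ty":10.5,"tz":-1,"wx":0,"wy":0,"wz":-42,"claw":0.45},{"tx":-5,"ty":10.5,"tz":-1,"wx":0,"wy":0,"wz":-49,"claw":0.45},{"tx":-6,"ty":10.5,"tz":-1,"wx":0,"wy":0,"wz":-56,"claw":0.45},{"tx":-7,"ty":10.5,"tz":-1,"wx":0,"wy":0,"wz":-63,"claw":0.45},{"tx":-8,"ty":10.5,"tz":-1,"wx":0,"wy":0,"wz":-70,"claw":0.45},{"tx":-9,"ty":10.5,"tz":-1,"wx":0,"wy":0,"wz":-77,"claw":0.45},{"tx":-10,"ty":10.5,"tz":-1,"wx":0,"wy":0,"wz":-84,"claw":0.45}]'
python3 -m handwheel '[{"tx":0,"ty":0,"tz":0,"wx":0,"wy":0,"wz":-6,"claw":0.45},{"tx":0,"ty":0,"tz":0,"wx":0,"wy":0,"wz":-6,"claw":0.45},{"tx":0,"ty":0,"tz":0,"wx":0,"wy":0,"wz":-6,"claw":0.45}]'
python3 - <<'E'
from h import *
p,w=cloud("top"); cv2.imwrite("pics/t3.png",p[100:340,220:540].repeat(2,0).repeat(2,1))
st();plan(-.225,0,.039,82.83); print(sensors.observe()["joints"])
E
```

```text
clock: 5.78
position: [0.5485, -0.1897, 0.1448]
ee_rot: [-2.45, -1.961, 0.004]
force: [-0.2, -0.9, 0.2]
width: 0.45
clock: 6.03
position: [0.5496, -0.1901, 0.1455]
ee_rot: [-2.355, -2.075, 0.002]
force: [0.9, -0.7, 0.7]
width: 0.448
t 6.08 lane xy [-0.2239  0.0007] z 0.1458 yaw 82.75 F [-1.07 -0.68 -0.82] w 0.451
shift cm [-0.11  0.09 10.68] turn [-0.12 -0.04 -0.08]
[ 0.52262382  0.49643292 -0.39622002  1.76555794  0.23097308  0.92766206
 -0.09690384]
```

View pics/t3.png

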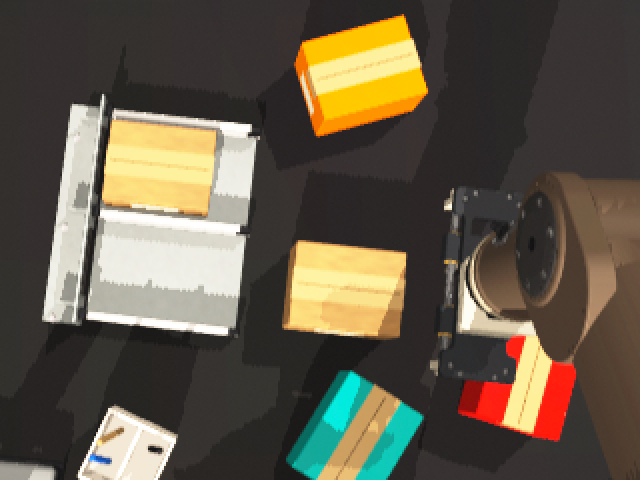

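The carton sits at crop (348,290), square before the lane, and the gripper is behind its rear end at (490,285). The body will overhang a corner of the red carton, so I'll keep the body about 19 mm above its top and descend.

```bash
python3 -m handwheel '[{"tx":0.2,"ty":0.1,"tz":3,"wx":0,"wy":0,"wz":0,"claw":0.45},{"tx":0.2,"ty":0.1,"tz":6,"wx":0,"wy":0,"wz":0,"claw":0.45},{"tx":0.2,"ty":0.1,"tz":8.5,"wx":0,"wy":0,"wz":0,"claw":0.45},{"tx":0.2,"ty":0.1,"tz":10.3,"wx":0,"wy":0,"wz":0,"claw":0.45},{"tx":0.2,"ty":0.1,"tz":10.3,"wx":0,"wy":0,"wz":0,"claw":0.45}]'
python3 - <<'E'
from h import *
p,w=cloud("scene"); cv2.imwrite("pics/s3.png",p[100:340,100:420].repeat(2,0).repeat(2,1))
p,w=cloud("top"); c=boxfit("top",w,(.57,-.088)); print(toL(c[0]),np.degrees(c[1]),c[2])
st();plan(-.1325,0,.043,82.83)
E
```

```text
clock: 6.5
position: [0.5493, -0.1877, 0.0398]
ee_rot: [-2.352, -2.074, 0.006]
force: [-0.9, 0.3, -0.4]
width: 0.446
[-1.17976593e-01 -9.05822228e-05] 83.19648742675781 (131.46368408203125, 100.40264892578125)
t 6.6 lane xy [-0.2217 -0.0007] z 0.0435 yaw 82.89 F [ 0.79 -0.13  0.35] w 0.445
shift cm [ 8.92 -0.06  0.05] turn [-0.1  -0.02  0.06]
```

View pics/s3.png

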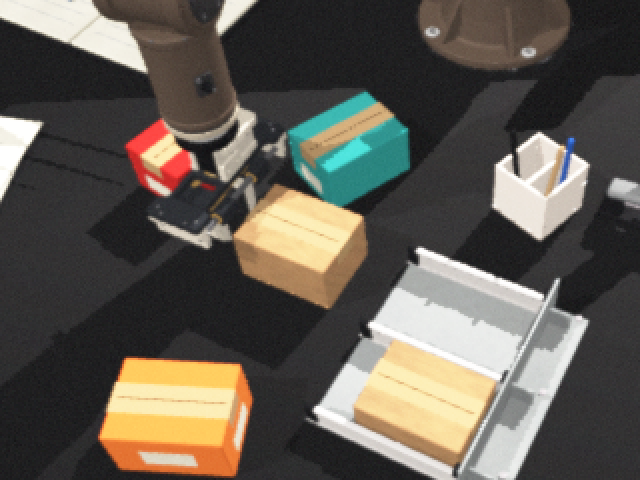

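Fingers are down at crop (215,235), clear behind the carton. I'll push until the carton's front is just short of the mouth, then check.

```bash
python3 -m handwheel '[{"tx":0.8,"ty":0,"tz":0,"wx":0,"wy":0,"wz":0,"claw":0.45},{"tx":1.6,"ty":0,"tz":0,"wx":0,"wy":0,"wz":0,"claw":0.45},{"tx":2.3,"ty":0,"tz":0,"wx":0,"wy":0,"wz":0,"claw":0.45},{"tx":2.7,"ty":0,"tz":0,"wx":0,"wy":0,"wz":0,"claw":0.45},{"tx":3.1,"ty":0,"tz":0,"wx":0,"wy":0,"wz":0,"claw":0.45},{"tx":3.6,"ty":0,"tz":0,"wx":0,"wy":0,"wz":0,"claw":0.45},{"tx":4.2,"ty":0,"tz":0,"wx":0,"wy":0,"wz":0,"claw":0.45},{"tx":4.8,"ty":0,"tz":0,"wx":0,"wy":0,"wz":0,"claw":0.45},{"tx":5.4,"ty":0,"tz":0,"wx":0,"wy":0,"wz":0,"claw":0.45},{"tx":6,"ty":0,"tz":0,"wx":0,"wy":0,"wz":0,"claw":0.45},{"tx":6.5,"ty":0,"tz":0,"wx":0,"wy":0,"wz":0,"claw":0.45},{"tx":6.5,"ty":0,"tz":0,"wx":0,"wy":0,"wz":0,"claw":0.45}]'
python3 - <<'E'
from h import *
p,w=cloud("top"); cv2.imwrite("pics/t4.png",p[100:340,220:540].repeat(2,0).repeat(2,1))
c=boxfit("top",w,(.575,-.055)); print(toL(c[0]),np.degrees(c[1]),c[2])
p,w=cloud("scene"); c=boxfit("scene",w,(.575,-.055)); print(toL(c[0]),np.degrees(c[1]),c[2])
st()
E
```

```text
clock: 7.6
position: [0.5601, -0.1219, 0.0438]
ee_rot: [-2.351, -2.083, -0.001]
force: [-0.1, 0.1, 0.5]
width: 0.451
[-0.0723175   0.00086153] 83.17292022705078 (116.83634185791016, 100.15229034423828)
[-0.07537472 -0.00068651] 83.18875885009766 (134.72129821777344, 104.6240463256836)
t 7.7 lane xy [-0.1561 -0.0006] z 0.0437 yaw 83.03 F [ 0.25  0.33 -0.44] w 0.45
```

View pics/t4.png

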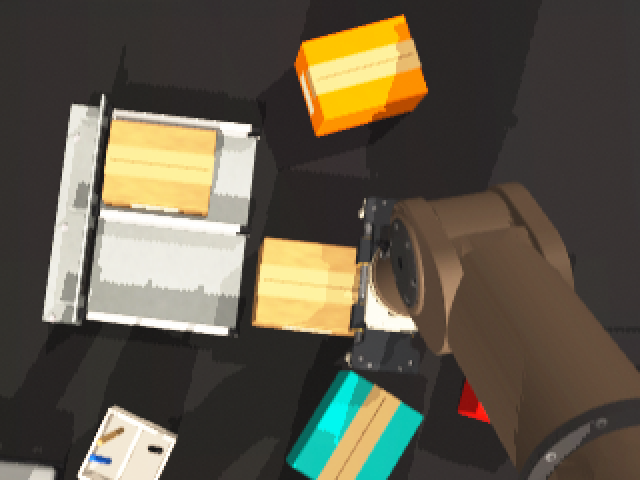

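Square (+0.3°) and within 1 mm of the centreline, the carton's front is at crop (257,285), just before the mouth. I'll push it in.

```bash
python3 -m handwheel '[{"tx":0.4,"ty":0,"tz":0,"wx":0,"wy":0,"wz":0.1,"claw":0.45},{"tx":1,"ty":0,"tz":0,"wx":0,"wy":0,"wz":0.2,"claw":0.45},{"tx":1.7,"ty":0,"tz":0,"wx":0,"wy":0,"wz":0.3,"claw":0.45},{"tx":2.4,"ty":0,"tz":0,"wx":0,"wy":0,"wz":0.3,"claw":0.45},{"tx":3.1,"ty":0,"tz":0,"wx":0,"wy":0,"wz":0.3,"claw":0.45},{"tx":3.8,"ty":0,"tz":0,"wx":0,"wy":0,"wz":0.3,"claw":0.45},{"tx":4.5,"ty":0,"tz":0,"wx":0,"wy":0,"wz":0.3,"claw":0.45},{"tx":5.2,"ty":0,"tz":0,"wx":0,"wy":0,"wz":0.3,"claw":0.45},{"tx":5.9,"ty":0,"tz":0,"wx":0,"wy":0,"wz":0.3,"claw":0.45},{"tx":6.6,"ty":0,"tz":0,"wx":0,"wy":0,"wz":0.3,"claw":0.45},{"tx":7,"ty":0,"tz":0,"wx":0,"wy":0,"wz":0.3,"claw":0.45},{"tx":7,"ty":0,"tz":0,"wx":0,"wy":0,"wz":0.3,"claw":0.45}]'
python3 - <<'E'
from h import *
p,w=cloud("top"); cv2.imwrite("pics/t5.png",p[100:340,220:540].repeat(2,0).repeat(2,1))
c=boxfit("top",w,(.58,.025)); print(toL(c[0]),np.degrees(c[1]),c[2])
p,w=cloud("scene"); cv2.imwrite("pics/s5.png",p[130:370,150:470].repeat(2,0).repeat(2,1)); c=boxfit("scene",w,(.58,.025)); print(toL(c[0]),np.degrees(c[1]),c[2])
st()
E
```

```text
clock: 8.7
position: [0.5688, -0.0528, 0.044]
ee_rot: [-2.357, -2.077, -0.001]
force: [0.3, -0.2, 0.1]
width: 0.453
[-0.00149817  0.00045177] 82.79854583740236 (114.2049560546875, 100.39203643798828)
[-0.00493233 -0.00076224] 82.85322570800781 (131.3668670654297, 104.13676452636719)
t 8.8 lane xy [-0.0867 -0.0008] z 0.044 yaw 82.7 F [0.43 0.25 1.12] w 0.451
```

View pics/t5.png

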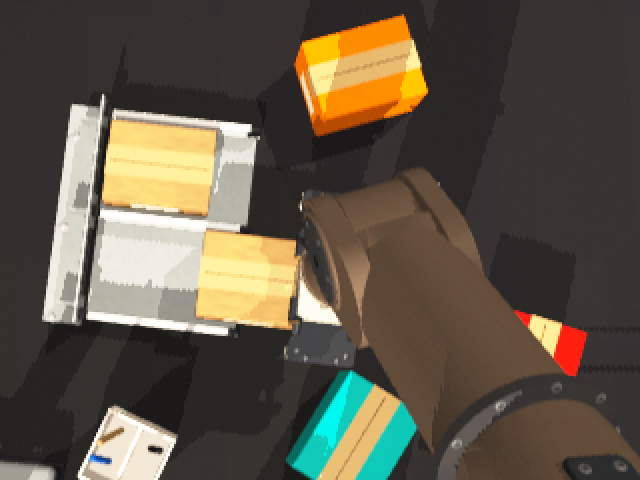

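View pics/s5.png

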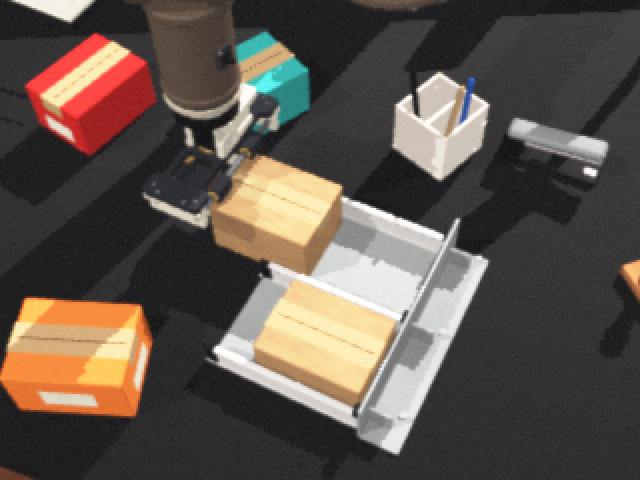

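The carton is about 55 mm into the lane (crop (250,280)), straight and with gaps on both sides. I'll continue.

```bash
python3 -m handwheel '[{"tx":0.4,"ty":0,"tz":0,"wx":0,"wy":0,"wz":0,"claw":0.45},{"tx":1,"ty":0,"tz":0,"wx":0,"wy":0,"wz":0,"claw":0.45},{"tx":1.8,"ty":0,"tz":0,"wx":0,"wy":0,"wz":0,"claw":0.45},{"tx":2.6,"ty":0,"tz":0,"wx":0,"wy":0,"wz":0,"claw":0.45},{"tx":3.4,"ty":0,"tz":0,"wx":0,"wy":0,"wz":0,"claw":0.45},{"tx":4.2,"ty":0,"tz":0,"wx":0,"wy":0,"wz":0,"claw":0.45},{"tx":5,"ty":0,"tz":0,"wx":0,"wy":0,"wz":0,"claw":0.45},{"tx":5.8,"ty":0,"tz":0,"wx":0,"wy":0,"wz":0,"claw":0.45},{"tx":6.6,"ty":0,"tz":0,"wx":0,"wy":0,"wz":0,"claw":0.45},{"tx":7.4,"ty":0,"tz":0,"wx":0,"wy":0,"wz":0,"claw":0.45},{"tx":8,"ty":0,"tz":0,"wx":0,"wy":0,"wz":0,"claw":0.45},{"tx":8,"ty":0,"tz":0,"wx":0,"wy":0,"wz":0,"claw":0.45}]'
python3 - <<'E'
from h import *
p,w=cloud("top"); cv2.imwrite("pics/t6.png",p[100:340,220:540].repeat(2,0).repeat(2,1))
c=boxfit("top",w,(.59,.1)); print(toL(c[0]),np.degrees(c[1]),c[2])
p,w=cloud("scene"); cv2.imwrite("pics/s6.png",p[130:370,150:470].repeat(2,0).repeat(2,1)); c=boxfit("scene",w,(.59,.1)); print(toL(c[0]),np.degrees(c[1]),c[2])
st()
E
```

```text
clock: 9.8
position: [0.5789, 0.0273, 0.044]
ee_rot: [-2.356, -2.077, -0.002]
force: [0.4, 0.4, -0.1]
width: 0.448
[0.08068091 0.00048874] 82.83297729492188 (111.08732604980469, 100.31990814208984)
[ 0.0764914  -0.00151763] 82.71395874023438 (126.50538635253906, 105.67961883544922)
t 9.9 lane xy [-0.0064 -0.0009] z 0.0439 yaw 82.72 F [-0.47 -0.93  0.14] w 0.449
```

View pics/t6.png

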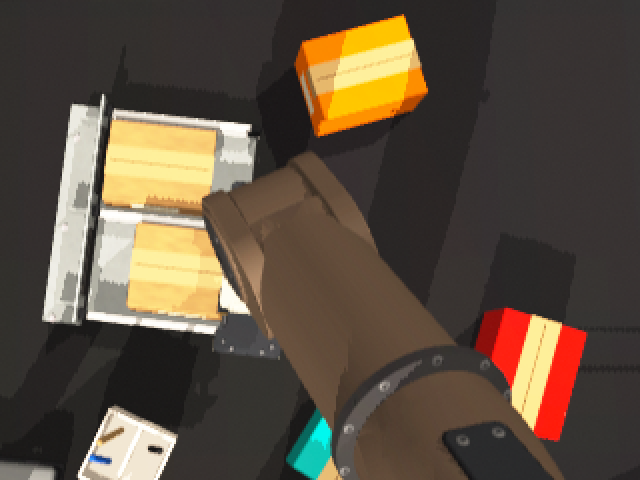

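View pics/s6.png

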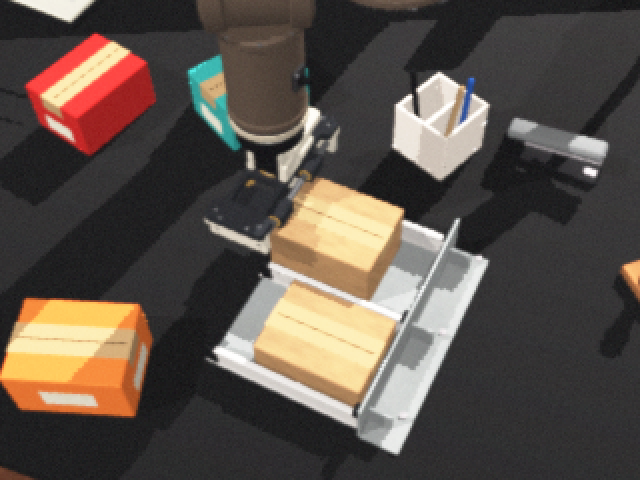

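It is running straight, with the carton front at crop (128,270) and about 55 mm left to the stop. I'll go 5 cm, then creep.

```bash
python3 -m handwheel '[{"tx":0.4,"ty":0,"tz":0,"wx":0,"wy":0,"wz":0,"claw":0.45},{"tx":1,"ty":0,"tz":0,"wx":0,"wy":0,"wz":0,"claw":0.45},{"tx":1.7,"ty":0,"tz":0,"wx":0,"wy":0,"wz":0,"claw":0.45},{"tx":2.4,"ty":0,"tz":0,"wx":0,"wy":0,"wz":0,"claw":0.45},{"tx":3.1,"ty":0,"tz":0,"wx":0,"wy":0,"wz":0,"claw":0.45},{"tx":3.7,"ty":0,"tz":0,"wx":0,"wy":0,"wz":0,"claw":0.45},{"tx":4.2,"ty":0,"tz":0,"wx":0,"wy":0,"wz":0,"claw":0.45},{"tx":4.6,"ty":0,"tz":0,"wx":0,"wy":0,"wz":0,"claw":0.45},{"tx":4.9,"ty":0,"tz":0,"wx":0,"wy":0,"wz":0,"claw":0.45},{"tx":5.1,"ty":0,"tz":0,"wx":0,"wy":0,"wz":0,"claw":0.45},{"tx":5.1,"ty":0,"tz":0,"wx":0,"wy":0,"wz":0,"claw":0.45}]'
python3 - <<'E'
from h import *
p,w=cloud("top"); 
c=boxfit("top",w,(.595,.15)); print(toL(c[0]),np.degrees(c[1]),c[2], "front",toL(c[0])[0]+c[2][0]/2000)
s=w[(w[...,2]>.05)&(w[...,2]<.066)&(abs(w[...,0]-.60)<.04)&(w[...,1]>.2)&(w[...,1]<.26)]
print("stop x",np.percentile((s[:,:2]-O)@D,[2,50,98]))
st()
E
```

```text
clock: 10.82
position: [0.5853, 0.0761, 0.0439]
ee_rot: [-2.358, -2.075, -0.001]
force: [-0.1, -0.2, -0.1]
width: 0.451
[0.1308088  0.00039837] 82.69982147216797 (109.1913070678711, 100.28447723388672) front 0.18540445750565923
stop x [0.18959563 0.1941835  0.19743036]
t 10.87 lane xy [ 0.0444 -0.0011] z 0.044 yaw 82.69 F [ 0.03  0.28 -0.49] w 0.451
```

```bash
python3 -m handwheel '[{"tx":0.15,"ty":0,"tz":0,"wx":0,"wy":0,"wz":0,"claw":0.45},{"tx":0.3,"ty":0,"tz":0,"wx":0,"wy":0,"wz":0,"claw":0.45},{"tx":0.4,"ty":0,"tz":0,"wx":0,"wy":0,"wz":0,"claw":0.45},{"tx":0.4,"ty":0,"tz":0,"wx":0,"wy":0,"wz":0,"claw":0.45}]'
python3 -m handwheel '[{"tx":0.1,"ty":0,"tz":0,"wx":0,"wy":0,"wz":0,"claw":0.45},{"tx":0.15,"ty":0,"tz":0,"wx":0,"wy":0,"wz":0,"claw":0.45}]'
python3 - <<'E'
from h import *
p,w=cloud("top"); 
c=boxfit("top",w,(.595,.15)); print(toL(c[0]),np.degrees(c[1]),c[2], "front",toL(c[0])[0]+c[2][0]/2000)
st()
E
```

```text
clock: 11.2
position: [0.5859, 0.0794, 0.044]
ee_rot: [2.359, 2.074, 0.0]
force: [0.1, -2.0, 0.5]
width: 0.451
clock: 11.37
position: [0.586, 0.0807, 0.0439]
ee_rot: [2.359, 2.074, -0.0]
force: [0.1, -1.9, 1.2]
width: 0.45
[0.13535243 0.000388  ] 82.69982147216797 (109.07274627685547, 100.28447723388672) front 0.1898888066971689
t 11.42 lane xy [ 0.0493 -0.0012] z 0.0439 yaw 82.65 F [ 0.43 -1.96  1.93] w 0.449
```

Force is still only sliding friction (about 2 N). I'll creep on.

```bash
python3 -m handwheel '[{"tx":0.05,"ty":0,"tz":0,"wx":0,"wy":0,"wz":0,"claw":0.45},{"tx":0.1,"ty":0,"tz":0,"wx":0,"wy":0,"wz":0,"claw":0.45},{"tx":0.1,"ty":0,"tz":0,"wx":0,"wy":0,"wz":0,"claw":0.45}]'
python3 -m handwheel '[{"tx":0.05,"ty":0,"tz":0,"wx":0,"wy":0,"wz":0,"claw":0.45},{"tx":0.1,"ty":0,"tz":0,"wx":0,"wy":0,"wz":0,"claw":0.45},{"tx":0.1,"ty":0,"tz":0,"wx":0,"wy":0,"wz":0,"claw":0.45}]'
python3 - <<'E'
from h import *
p,w=cloud("top"); 
c=boxfit("top",w,(.595,.15)); print(toL(c[0]),np.degrees(c[1]),c[2], "front",toL(c[0])[0]+c[2][0]/2000)
st()
E
```

```text
clock: 11.67
position: [0.586, 0.0808, 0.0439]
ee_rot: [2.359, 2.074, -0.002]
force: [-1.2, -6.2, 3.7]
width: 0.447
clock: 11.92
position: [0.586, 0.0808, 0.0439]
ee_rot: [2.359, 2.073, -0.004]
force: [-1.5, -8.0, 5.8]
width: 0.448
[0.13679478 0.00020373] 83.20284271240234 (110.55078887939453, 100.55988311767578) front 0.19207017215445257
t 11.97 lane xy [ 0.0493 -0.0011] z 0.0439 yaw 82.6 F [-2.02 -8.71  4.84] w 0.45
```

Force climbs to 9 N while the position holds at x ≈ 49 mm, so the carton is against the stop. Backing straight out along the lane and then up.

```bash
python3 -m handwheel '[{"tx":-0.3,"ty":0,"tz":0,"wx":0,"wy":0,"wz":0,"claw":0.45},{"tx":-0.8,"ty":0,"tz":0,"wx":0,"wy":0,"wz":0,"claw":0.45},{"tx":-1.8,"ty":0,"tz":0,"wx":0,"wy":0,"wz":0,"claw":0.45},{"tx":-3.5,"ty":0,"tz":0,"wx":0,"wy":0,"wz":0,"claw":0.45},{"tx":-5.5,"ty":0,"tz":0,"wx":0,"wy":0,"wz":0,"claw":0.45},{"tx":-8,"ty":0,"tz":0,"wx":0,"wy":0,"wz":0,"claw":0.45},{"tx":-10,"ty":0,"tz":-2,"wx":0,"wy":0,"wz":0,"claw":0.45},{"tx":-12,"ty":0,"tz":-5,"wx":0,"wy":0,"wz":0,"claw":0.45},{"tx":-14,"ty":0,"tz":-8.5,"wx":0,"wy":0,"wz":0,"claw":0.45},{"tx":-17,"ty":0,"tz":-11,"wx":0,"wy":0,"wz":0,"claw":0.45},{"tx":-20,"ty":0,"tz":-13,"wx":0,"wy":0,"wz":0,"claw":0.45},{"tx":-20,"ty":0,"tz":-13,"wx":0,"wy":0,"wz":0,"claw":0.45}]'
python3 - <<'E'
from rack import *
p,w=cloud("top"); cv2.imwrite("pics/t7.png",p[100:340,220:540].repeat(2,0).repeat(2,1))
c=boxfit("top",w,(.595,.15)); print(toL(c[0]),np.degrees(c[1]),c[2], "front",toL(c[0])[0]+c[2][0]/2000)
c=boxfit("top",w,(.715,.135),.04,.056,.048); print("stock",c[0],c[1])
for r in rails("top",w): print(r[0]+r[1]*r[2],r[4])
p,w=cloud("scene"); cv2.imwrite("pics/s7.png",p[130:370,150:470].repeat(2,0).repeat(2,1)); c=boxfit("scene",w,(.595,.15)); print(toL(c[0]),np.degrees(c[1]),c[2])
st()
E
```

```text
clock: 12.97
position: [0.5615, -0.1237, 0.1779]
ee_rot: [2.362, 2.06, 0.002]
force: [0.6, -0.4, -0.1]
width: 0.452
[0.1247049  0.00037763] 82.69982147216797 (130.65028381347656, 100.35362243652344) front 0.19003004171648913
stock [0.71803607 0.13482393] 1.4510018814828978
[516.76324801  40.04636016] 82.898415
[641.59214123  25.83830008] 82.89913
[ 0.12694555 -0.00139429] 82.71395111083984 (132.37234497070312, 105.22854614257812)
t 13.07 lane xy [-0.1507 -0.0007] z 0.1746 yaw 82.47 F [-0.72  0.37 -0.  ] w 0.45
```

View pics/t7.png

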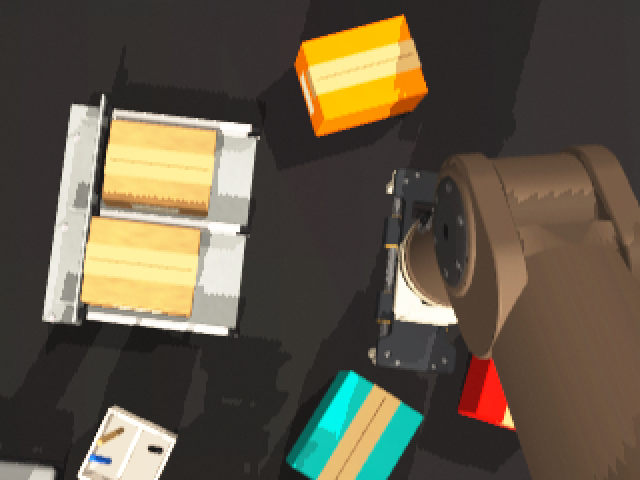

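View pics/s7.png

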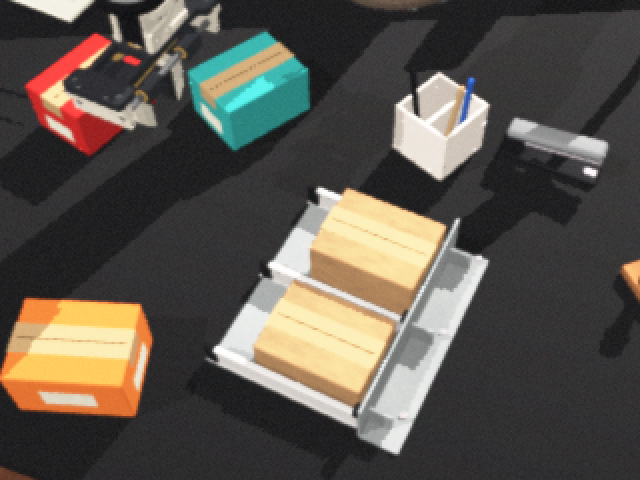

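The carton is flush against the stop (crop (140,265) top, (380,245) scene), the rails and stock carton have not moved, and the gripper is high and clear. Handing in.

```bash
python3 -c "
from cell import arm
print(arm.sign_off())"
```

```text
the job is handed in; nothing more can be done
None
```

The carton is home in the open lane, flush against the end stop, and I handed the job in at about 13 s. I pushed it sideways from its far side to centre and square it. Then I pushed its rear end down the lane with two spread fingers until it met the stop at about 9 N, and backed out and up.

- **Carton:** the top camera put it at rack x = 124.7 mm, y = +0.4 mm, turned about -0.1°. The scene camera put it at x = 126.9 mm, y = -1.4 mm, which disagrees by about 2 mm, the calibration tolerance.
- **Rails and stock carton:** re-measured after the push, they were where they started. In the checks on the way in, the carton stayed within about 1.5 mm of the lane's middle, with 9 mm free on each side.
- **Desk things:** I checked the stapler and pen holder by eye only, in the last scene picture, and saw no change. The stamp is only partly in that picture; the arm never worked near it.
- **Gripper:** the tool finished about 175 mm above the desk with no contact force.
- **Refused call:** my first move command was rejected because every row needs all its keys. Nothing moved.

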